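# Seat and clamp a tube block on a laboratory shaker

### The arm

A 7-joint arm with a two-finger parallel gripper is mounted at the origin on the work surface. World frame = base frame: x ahead of the robot, y to its left, z up, the work surface at z = 0. Lengths are in m, angles in degrees, forces in N, time in s.
With the tool pointing down it reaches from about 0.35 to 0.9 m from the base axis. Payload 8.1 kg.
Tool frame: the origin (TCP) lies between the finger pads; the fingertips stand 17 mm ahead of it and the grasp point (between the pads) lies 2 mm behind it; z points along the fingers, y is the direction in which the jaws open and shut (so a half turn about z gives the same grasp; the last joint's range is limited). The gripper opens to 85 mm and grips with 20 to 120 N. Pads are 22 mm wide; open, the fingers measure 114 mm over their backs; the gripper's body (76 mm by 85 mm) begins 54 mm behind the grasp point. The pads swing forward as they close: fully open they stand 13 mm farther back than shut.
Start: joints at [58.178, 24.895, 1.432, 90.138, -0.665, 64.973, -4.303], TCP at [0.273, -0.562, 0.248] pointing down, gripper open.
Joint ranges: [-149.89, 149.89], [-25.12, 119.58], [-72.63, 75.52], [4.76, 147.25], [-75.54, 255.54], [6.69, 114.76], [-157.13, 157.13]. Speed limits (degrees/s): [127.2, 127.2, 172.46, 172.46, 180, 180, 180].

### API

Orientations are given as a 3x3 rotation matrix whose columns are the frame's x, y, z axes.
In Python, from rig import robot gives the robot as it stands. Calls block until the motion is done:
- robot.move_to(position, orientation): joint-space move of the TCP to a pose.
- robot.move_straight(position, frame=None, speed=0.15, max_force=None): straight line of the TCP; frame=None keeps the orientation; speed is the mean speed in m/s. With max_force (N) it stops when the force on the tool has changed by that much, and returns True; else False.
- robot.move_joints(angles): joint-space move.
- robot.grip(opening): finger opening in m; the grip force is fixed at half the most; returns when the fingers have stopped.
- robot.pause(seconds).
- robot.solve_ik(position, orientation): joint angles nearest the present ones, or None.
- robot.get_image(name): name is "side" or "top"; returns a dict with "color" (384x512x3 uint8, red, green, blue), "intrinsics" (3x3 intrinsics, pixels), "R" (3x3) and "t" (3): a world point X has camera coordinates R X + t. Camera axes: x right, y down, z forward; pixel columns grow to the right and rows downward; lengths in m; the calibration is good to about 2 mm. A picture is of the moment at which its call begins. There is no depth.
A pose or a line that the arm cannot do raises robot.IKError and nothing moves.
- robot.close_job(): hands the job in, once; it reports no verdict.
Readings, each from a call of its own:
- robot.get_t(): time.
- robot.get_qpos(): joint angles.
- robot.get_dq(): joint speeds.
- robot.get_tau(): joint torques, N m.
- robot.get_eef_pos(): TCP position.
- robot.get_tcp_rot(): TCP orientation.
- robot.get_contact_force(): force on the tool from outside, world axes, zero at the start.
- robot.get_moment(): the same for the moment, N m.
- robot.get_grip_width(): finger opening in m.
Only numpy, scipy, OpenCV 4.12 (cv2) and the standard library are available. Lean on these libraries where they do the work, as an engineer would, in place of code of your own. Each camera call takes 0.05 s, during which the arm holds its last target. There are 200 camera calls.

### The job

Lift the aluminium tube block by its black grip out of the sloping blue cradle and set it on the white shaker so that both deck pegs enter the holes in its underside and it sits level and fully home. Only then turn the red clamp knob clockwise (seen from above) about a quarter turn, so that its tongue points at the block and lies squarely across its foot, and let go. Do not knock over or shove the bottles, beaker and other things on the bench.

Things in the scene. Friction and masses are not known exactly. Their poses are not given: they have to be found in the camera images.
- block: Loose aluminium tube block, 0.5 to 0.75 kg; origin at the centre of its underside, z out of its top. Foot plate 80 (x) by 120 (y) by 16 mm; on it an upper part 80 by 74 mm up to 46 mm high, with dark wells; a black grip fin on top. Two 12 mm holes, open below, 16 mm deep, at x = 0, y = -42 and +42 mm. Same after half a turn. Lies in the cradle at the start, tilted with it.
- block_grip (a point): Middle of the block's black grip fin, on the block's z axis 68.5 mm from its underside. The fin is 16 mm thick (block x) by 56 mm long (y), from 46 to 91 mm above the underside. In the cradle it leans 0.5 rad (28.6 degrees) from vertical, its top towards the cradle's -x, so it wants the tool tilted alike.
- cradle: Fixed blue cradle, turned to face away from the robot, foot 130 by 150 mm, origin at the centre of its underside. Its slope rises towards its own +x by 0.5 rad; the slope's middle, where the centre of the block's underside lies (shifted up to 12 mm along y), is 55 mm up. A lip stands 10 mm above the slope along the low edge.
- base: Fixed white shaker; origin on its underside below the middle of the deck's stroke. Housing 160 mm (x) by 215 mm (y = -90 to +125), 60 mm high, carrying an aluminium deck with two upright steel pegs and a red clamp. With the block home its origin is 72 mm above this origin, at x = 0, y = the deck's shift (7 mm at most), y axes parallel; resting on the peg tips it is 14 mm higher.
- deck_mid (a point): Point of the shaker housing, 72 mm above its origin, level with the deck's top. The pegs (10 mm thick, 14 mm tall, tapering to 5.6 mm in the top 3 mm) stand 84 mm apart along y, at x = 0. The deck with pegs and clamp is parked up to 7 mm either way from here along the base's y; its shift is not reported: find it by touch or sight. It does not give under load.
- clamp_mid (a point): Point of the housing, 86 mm along the base's +y from its origin, 139 mm up, where the middle of the clamp's grip bar would be with the deck mid-stroke. The real axis is shifted along y with the deck: it is always 86 mm from the midpoint of the pegs, so from the seated block's origin. The bar is 56 mm long, 14 mm thick, 122 to 156 mm above the bench.
- clamp (a joint): Angle (rad) of the red clamp knob about its upright axis, growing clockwise from above, -0.15 to the stop at 1.6; starts near 0, stays where left (0.06 N m to turn). Bar and tongue point along the base's +x at 0, and along its -y, towards the block, at 1.57. The tongue is 16 mm wide, reaches 42 mm from the axis and passes 2.5 mm above the seated block's 16 mm foot, but hits a block not home.
- bottle_mid: Bystander: small clear bottle with blue cap, 48 mm diameter, 105 mm tall, origin at the centre of its underside.
- bottle_left: Bystander: clear bottle with blue cap, 70 mm diameter, 160 mm tall, far left; origin at the centre of its underside.
- bottle_right: Bystander: amber bottle with blue cap, 70 mm diameter, 160 mm tall, far right; origin at the centre of its underside.
- beaker: Bystander: clear beaker, 70 mm diameter, 90 mm tall, origin at the centre of its underside.
- tipbox: Bystander: green pipette tip box, 85 by 120 by 50 mm, origin at the centre of its underside.
- dispenser: Bystander: black tape dispenser, 60 by 110 by 65 mm, origin at the centre of its underside.
There are look-alikes about, which are no part of the job. What is shaped like the block but yellow is not meant.

How it is judged (in metres and radians):
On the way:
1. the block sits level and fully home on the pegs while the clamp is still open (clamp angle below 0.5) (z of block in the frame of base between 0.069 and 0.0745 m and x of block in the frame of base between -0.004 and 0.004 m and y of block in the frame of base between -0.011 and 0.011 m and angle between block's own z axis and vertical below 0.03 rad and angle between the y axis of block and the y axis of base, either way round below 0.06 rad and value of joint clamp below 0.5 rad), for 0.2 s.
At the end, for the whole second after the job is handed in: The block is home on the pegs: its origin 69 to 74.5 mm above the shaker's origin, within 4 mm of its centre line (x) and 11 mm along y, level within 0.03 rad, long axes parallel within 0.06 rad, at rest; and the clamp is turned beyond 1.35 rad (z of block in the frame of base between 0.069 and 0.0745 m and x of block in the frame of base between -0.004 and 0.004 m and y of block in the frame of base between -0.011 and 0.011 m and angle between block's own z axis and vertical below 0.03 rad and angle between the y axis of block and the y axis of base, either way round below 0.06 rad and value of joint clamp above 1.35 rad and linear speed of block below 0.01 m/s); the robot touches nothing.
It fails at once if a bottle, the beaker, the tip box or the tape dispenser is tipped by more than 0.5 rad or pushed more than 30 mm (distance of any of bottle_mid, bottle_left, bottle_right, beaker, tipbox, dispenser from where it was at the start of the episode above 0.03 m or angle between any of bottle_mid, bottle_left, bottle_right, beaker, tipbox, dispenser's own z axis and vertical above 0.5 rad).
It also fails if it takes over 67 s, if anything falls off the work surface, if the arm or the gripper's body presses on something with over 40 N, if the wrist force passes 120 N, or if a joint passes its speed limit or range.

## Working session

There is one attempt and no reset: what is moved stays moved. The work goes in short steps, each a Python script; the robot and the scene stay as the last script left them, time stands still between calls to the robot, and variables do not carry over. Pictures are saved under pics/ and viewed, about 8 in all and at most 12, crops included, and the job is handed in when it is done.

```bash
mkdir -p pics; ls; python3 - <<'E'
from rig import robot
import cv2, pickle
for n in("side","top"):
    d=robot.get_image(n); pickle.dump(d,open(f"pics/{n}0.pkl","wb"))
    cv2.imwrite(f"pics/{n}0.png",cv2.resize(d["color"][:,:,::-1],(800,600),interpolation=cv2.INTER_CUBIC))
    print(n,d["intrinsics"].round(1).tolist(),d["R"].round(3).tolist(),d["t"].round(3).tolist())
print(robot.get_t(),robot.get_tcp_rot().round(3).tolist())
E
```

```text
pics
side [[418.5, 0.0, 261.9], [0.0, 418.5, 198.5], [0.0, 0.0, 1.0]] [[-0.973, -0.23, -0.02], [-0.112, 0.548, -0.829], [0.202, -0.804, -0.559]] [0.515, 0.149, 1.557]
top [[452.0, 0.0, 258.7], [0.0, 452.0, 189.8], [0.0, 0.0, 1.0]] [[-0.021, -1.0, -0.009], [-0.997, 0.022, -0.071], [0.072, 0.007, -0.997]] [0.033, 0.526, 1.679]
0.1 [[0.899, 0.437, -0.001], [0.437, -0.899, 0.001], [-0.0, -0.001, -1.0]]
```

View pics/side0.png

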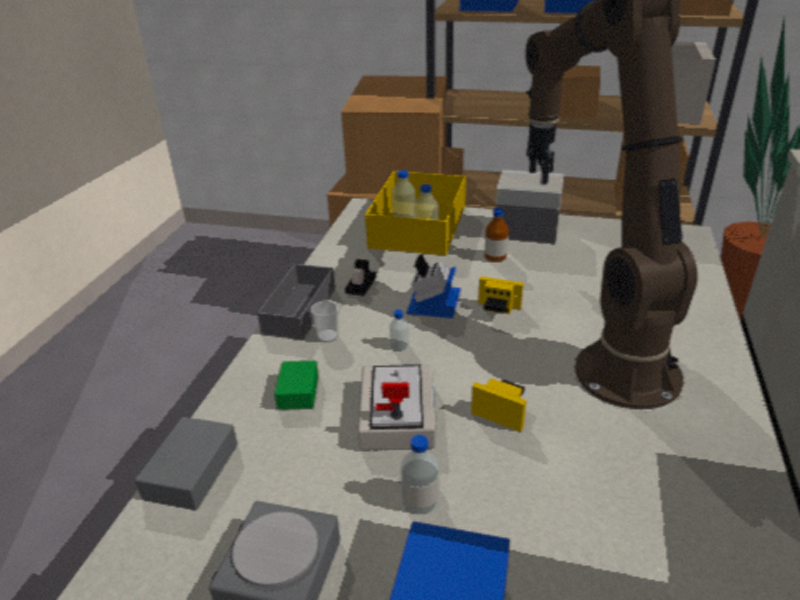

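View pics/top0.png

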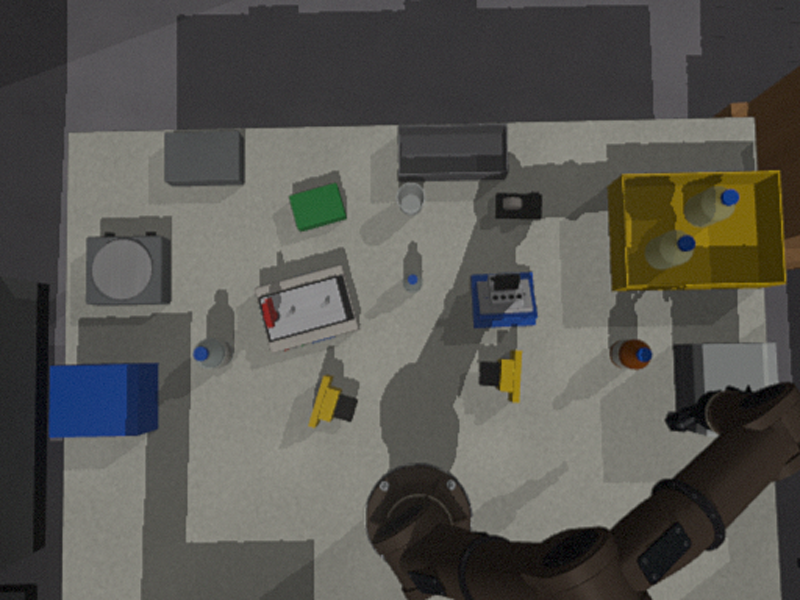

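Top view: block in the blue cradle at about (505,297), with its fin leaning away from the robot. The shaker is at (307,308), with pegs near (292,310) and (327,300) and the red bar at (268,313). In the side view the cradle is at (435,290) and the shaker at (398,405). Next I'll look at enlarged crops of these.

```bash
python3 - <<'E'
import cv2, pickle, numpy as np
T=pickle.load(open("pics/top0.pkl","rb"))["color"];S=pickle.load(open("pics/side0.pkl","rb"))["color"]
def c(I,u,v):
    I=I[v:v+60,u:u+80,::-1]; I=cv2.resize(I,(400,300),interpolation=cv2.INTER_CUBIC)
    for k in range(0,80,10):
        cv2.putText(I,str(u+k),(k*5,8),0,.3,(255,0,255),1); I[::300-1,k*5]=0; cv2.line(I,(k*5,9),(k*5,14),(255,0,255),1)
    for k in range(10,60,10): cv2.putText(I,str(v+k),(0,k*5+3),0,.3,(255,0,255),1)
    return I
cv2.imwrite("pics/crop.png",np.vstack([np.hstack([c(T,285,160),c(T,156,165)]),np.hstack([c(S,245,150),c(S,215,228)])]))
E
```

```text
(no output)
```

View pics/crop.png

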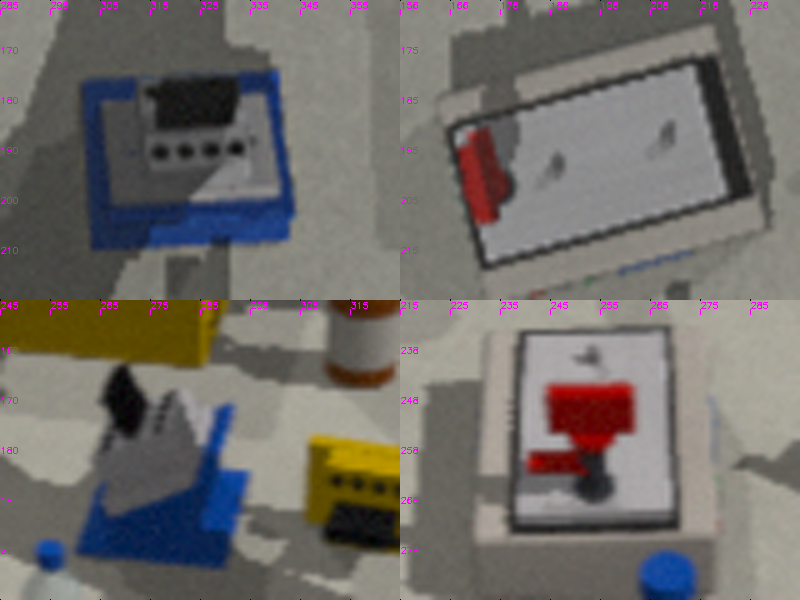

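The crops show the following (native pixels):
- **Top view:** the fin spans about (315–333, 175–186), the pegs are near (187,197) and (209,192), and the red bar is near (172,200). The dark gap is wide at the deck's right end, so the deck is parked toward +y (the clamp side).
- **Side view:** the fin is near (269,170), the bar is at (244–262, 245–254) and the far peg is near (253,239).

Next I'll measure these by mask.

```bash
cat > h.py <<'E'
import cv2, pickle, numpy as np
def cen(d): return -d["R"].T@d["t"]
def ray(d,u,v):
    r=d["R"].T@np.linalg.solve(d["intrinsics"],[u,v,1.]); return r/np.linalg.norm(r)
def plane(d,u,v,z):
    c,r=cen(d),ray(d,u,v); return c+r*(z-c[2])/r[2]
def tri(d1,p1,d2,p2):
    A=[];b=[]
    for d,p in((d1,p1),(d2,p2)):
        r=ray(d,*p); P=np.eye(3)-np.outer(r,r); A.append(P); b.append(P@cen(d))
    x=np.linalg.solve(sum(A),sum(b)); return x,[np.linalg.norm(P@x-q)*1e3 for P,q in zip(A,b)]
def proj(d,X):
    q=d["intrinsics"]@(d["R"]@np.asarray(X)+d["t"]); return q[:2]/q[2]
def blob(m,roi):
    "largest contour of mask in roi(u0,v0,u1,v1), upsampled x8: centroid, hull, rect"
    u0,v0,u1,v1=roi
    g=cv2.resize(m[v0:v1,u0:u1].astype(np.float32),None,fx=8,fy=8,interpolation=cv2.INTER_LINEAR)
    cs,_=cv2.findContours((g>.5).astype(np.uint8),cv2.RETR_EXTERNAL,cv2.CHAIN_APPROX_NONE)
    h=cv2.convexHull(max(cs,key=cv2.contourArea)).astype(np.float32); h=(h+.5)/8-.5+np.array([u0,v0],np.float32)
    M=cv2.moments(h); return np.array([M["m10"],M["m01"]])/M["m00"],h[:,0],cv2.minAreaRect(h)
def masks(I):
    hsv=cv2.cvtColor(I,cv2.COLOR_RGB2HSV); H,S,V=[hsv[:,:,k].astype(int) for k in range(3)]
    return dict(red=((H<8)|(H>172))&(S>140)&(V>60),blue=(abs(H-112)<12)&(S>120)&(V>40),black=(V<50),deck=(S<45)&(V>105))
E
python3 - <<'E'
from h import *
np.set_printoptions(precision=4,suppress=True)
T=pickle.load(open("pics/top0.pkl","rb"));S=pickle.load(open("pics/side0.pkl","rb"))
mt,ms=masks(T["color"]),masks(S["color"])
ft,hf,rt=blob(mt["black"],(310,170,340,188)); fs,hs,rs=blob(ms["black"],(262,160,276,180))
print("fin",ft,rt,fs,rs,tri(T,ft,S,fs)); print(hf.min(0),hf.max(0),hs.min(0),hs.max(0))
b=blob(mt["blue"],(295,165,350,215)); print("cradle",b[2],[plane(T,*p,0.03)for p in cv2.boxPoints(b[2])])
r,hr,rr=blob(mt["red"],(160,180,185,215)); q,hq,qq=blob(ms["red"][:255],(235,240,270,254))
print("bar",r,rr,q,qq,tri(T,r,S,q),plane(T,*r,.139),plane(S,*q,.139))
g=cv2.GaussianBlur(T["color"],(0,0),.5)
print(T["color"].mean(2).astype(int)[190:206,182:192]); print(T["color"].mean(2).astype(int)[184:200,204:216])
# rim corners picked from crop (housing-fixed rim of the deck recess), z=.06..072
P=[plane(T,*p,.066) for p in((166,190.5),(216.5,177),(225.5,203),(173,218.5))]; print("rim",P,np.mean(P,0))
d=P[0]-P[1]+P[3]-P[2]; print("ydir",np.degrees(np.arctan2(d[1],d[0])))
# housing corners top z=.06
P=[plane(T,*p,.06) for p in((164.5,183.5),(218,170),(229.5,210))]; print("house",P,np.linalg.norm(P[0]-P[1]),np.linalg.norm(P[1]-P[2]))
for n,p in(("p1",(187.5,197)),("p2",(209,192.5))): print(n,plane(T,*p,.079),plane(T,*p,.086))
print("p2side",plane(S,253,239,.079))
E
```

```text
fin [323.2237 180.0277] ((323.2723083496094, 180.22276306152344), (10.534956932067871, 18.893268585205078), 84.2894058227539) [269.5672 170.0059] ((269.5689697265625, 169.6724090576172), (13.671819686889648, 7.7295684814453125), 68.19859313964844) (array([ 0.5464, -0.2089,  0.113 ]), [np.float64(3.2578302135505344), np.float64(3.257830213550546)])
[313.5625 174.5625] [332.4375 185.4375] [265.5625 162.5625] [273.4375 176.4375]
cradle ((322.3984375, 191.67230224609375), (34.32900619506836, 41.096351623535156), 86.8201675415039) [array([ 0.5753, -0.137 ,  0.03  ]), array([ 0.5805, -0.2903,  0.03  ]), array([ 0.4524, -0.293 ,  0.03  ]), array([ 0.4472, -0.1405,  0.03  ])]
bar [171.8756 199.906 ] ((172.0384521484375, 199.69232177734375), (17.944625854492188, 8.531052589416504), 78.69007110595703) [252.8597 249.0276] ((253.0, 249.0), (8.875, 16.875), 90.0) (array([0.4843, 0.3241, 0.1367]), [np.float64(5.1545754640696915), np.float64(5.1545754640696915)]) [0.4892 0.3247 0.139 ] [0.4784 0.3261 0.139 ]
[[139 140 142 143 143 141 142 140 142 142]
 [141 140 141 140 142 140 140 142 141 139]
 [140
[... 1172 characters left out ...]
 129 127 133 139 140 139 136 137 139]
 [140 130 125 135 135 138 140 140 138 140 139 140]
 [141 139 138 141 141 142 143 137 141 138 141 141]
 [143 142 142 140 144 143 142 140 138 139 138 134]
 [138 141 140 140 138 137 138 137 139 138 137 137]]
rim [array([0.528 , 0.3606, 0.066 ]), array([0.5736, 0.1751, 0.066 ]), array([0.4776, 0.1436, 0.066 ]), array([0.4253, 0.3358, 0.066 ])] [0.5011 0.2538 0.066 ]
ydir 104.52975111464255
house [array([0.5544, 0.3673, 0.06  ]), array([0.5999, 0.1698, 0.06  ]), array([0.452 , 0.1299, 0.06  ])] 0.20264055699813974 0.15323444584303597
p1 [0.5018 0.28   0.079 ] [0.5013 0.2788 0.086 ]
p2 [0.5164 0.2018 0.079 ] [0.5159 0.201  0.086 ]
p2side [0.51   0.2083 0.079 ]
```

```bash
cat >> h.py <<'E'
def rot(zt,yt):
    z=np.array(zt)/np.linalg.norm(zt); y=np.array(yt)/np.linalg.norm(yt); return np.c_[np.cross(y,z),y,z]
def down(deg):
    a=np.radians(deg); return rot([0,0,-1],[np.cos(a),np.sin(a),0])
def tilt(psi,s=1,al=.5):
    p=np.radians(psi); f=np.array([np.cos(p),np.sin(p),0]); Z=np.array([0,0,1.])
    return rot(-(np.sin(al)*f+np.cos(al)*Z), s*(np.cos(al)*f-np.sin(al)*Z))
def snap(n,name):
    from rig import robot
    d=robot.get_image(n); pickle.dump(d,open(f"pics/{name}.pkl","wb")); return d
def crop(d,u,v,w=80,h=60):
    u,v=int(u),int(v); I=d["color"][v:v+h,u:u+w,::-1]; k=400//w; I=cv2.resize(I,(400,400*h//w),interpolation=cv2.INTER_CUBIC)
    for i in range(0,w,10): cv2.putText(I,str(u+i),(i*k,8),0,.3,(255,0,255),1); cv2.line(I,(i*k,9),(i*k,14),(255,0,255),1)
    for i in range(10,h,10): cv2.putText(I,str(v+i),(0,i*k+3),0,.3,(255,0,255),1)
    return I
E
python3 - <<'E'
from rig import robot
from h import *
np.set_printoptions(precision=4,suppress=True)
G=np.array([.548,-.209,.115])
for s in(1,-1):
    R=tilt(1.8,s)
    for dd in(0,.06,.12): print(s,dd,robot.solve_ik(G-R[:,2]*dd,R))
for a in(14.5,194.5,104.5,284.5,-14.5): print(a,robot.solve_ik([.51,.241,.25],down(a)),robot.solve_ik([.489,.325,.25],down(a)))
s=1 if robot.solve_ik(G,tilt(1.8,1)) is not None else -1
R=tilt(1.8,s)
q=robot.get_eef_pos(); robot.move_straight([q[0]+.1,q[1]+.1,.38],speed=.25)
robot.grip(.0)
robot.move_to(G-R[:,2]*.13,R)
print(s,robot.get_eef_pos(),robot.get_t(),robot.get_grip_width())
tip=robot.get_eef_pos()+R[:,2]*.017
A=snap("top","t1");B=snap("side","s1"); a,b=proj(A,tip),proj(B,tip); print(a,b)
cv2.imwrite("pics/c1.png",np.hstack([crop(A,a[0]-40,a[1]-30),crop(B,b[0]-40,b[1]-30)]))
E
```

```text
1 0 [ 20.0848  45.7213 -14.7387  79.5825  14.7537  84.8878   3.6603]
1 0.06 [ 19.0072  45.2798 -14.6951  72.1716  14.0729  92.5137   4.6908]
1 0.12 [ 17.7     45.7029 -14.4224  63.5149  13.6975 100.5077   5.7488]
-1 0 [  -2.0318   46.6144   24.7255   82.0736   -7.5962   81.6322 -155.4308]
-1 0.06 [  -1.9644   46.081    25.3319   74.6976   -7.4368   89.4942 -155.7684]
-1 0.12 [  -1.5132   46.4396   25.8803   66.0577   -7.6091   97.7116 -155.9886]
14.5 [  8.6221  30.0701 -57.765   95.4264  26.8766  69.6409 -40.7986] [  2.3281  35.7976 -65.2188  91.9707  33.5055  74.1619 -53.7653]
194.5 [ 10.1604  31.3586 -60.8244  95.3184  28.793   70.6254 137.5053] [  0.4554  33.7896 -60.9116  92.1063  30.6365  72.4981 128.6544]
104.5 [ 11.5873  32.744  -63.8633  95.2201  30.7579  71.7113  45.768 ] [  3.3286  37.0778 -67.7538  91.8997  35.2422  75.2518  34.7761]
284.5 [   2.3929   26.2337  -46.7881   95.8844   20.5093   66.857  -125.1465] [  -5.2179   29.5167  -49.831    92.5364   23.7577   69.1454 -135.495 ]
-14.5 [  8.4249  29.9177 -57.3862  95.4404  26.6437  69.5261 -69.5923] [  1.7864  35.1711 -63.9218  92.0096  32.6305  73.6368 -82.0287]
1 [ 0.6099 -0.2094  0.2303] 3.2083 0.0001708821446931038
[327.2346 161.5882] [255.4758 147.0442]
```

View pics/c1.png

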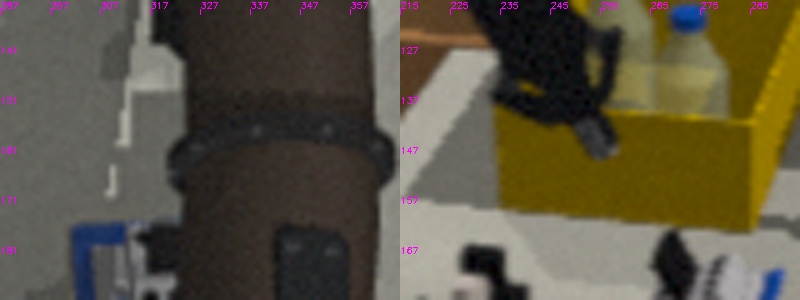

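The top view is hidden by the forearm. In the side view the fingertip end is at about (255.6,148) against a predicted (255.5,147.0), so that camera agrees with the robot. Next I'll check the top camera against the arm's base flange, then grasp.

```bash
python3 - <<'E'
from rig import robot
from h import *
np.set_printoptions(precision=4,suppress=True)
T=pickle.load(open("pics/top0.pkl","rb"));S=pickle.load(open("pics/side0.pkl","rb"))
print("origin top",proj(T,[0,0,.03])/.64,"side",proj(S,[0,0,.01])/.64)
print("fin side z.115",plane(S,269.57,170,.115),"top",plane(T,323.2,180,.115))
G=np.array([.545,-.209,.115]); R=tilt(1.8)
robot.grip(.06)
robot.move_straight(G-R[:,2]*.05,R,speed=.1)
hit=robot.move_straight(G-R[:,2]*.004,R,speed=.05,max_force=8); print(hit,robot.get_eef_pos(),robot.get_contact_force())
robot.grip(0); print(robot.get_grip_width(),robot.get_contact_force(),robot.get_moment(),robot.get_eef_pos(),robot.get_t())
B=snap("side","s2"); A=snap("top","t2"); g=proj(B,G); a=proj(A,G)
cv2.imwrite("pics/c2.png",np.hstack([crop(A,a[0]-40,a[1]-30),crop(B,g[0]-40,g[1]-30)]))
E
```

```text
origin top [418.3343 520.9771] side [626.1705 369.3864]
fin side z.115 [ 0.5424 -0.2059  0.115 ] top [ 0.5496 -0.208   0.115 ]
False [ 0.5473 -0.2089  0.1188] [ 0.4817  0.38   -0.2174]
0.01563898692078095 [ 5.3787  0.1341 -3.0583] [ 0.0266 -1.8494 -0.0311] [ 0.548  -0.2088  0.1184] 6.4083
```

View pics/c2.png

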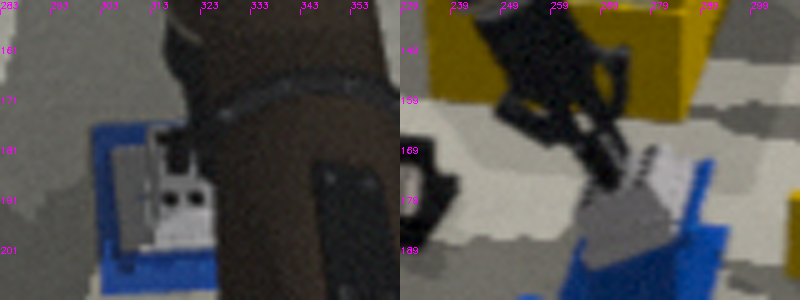

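Grip at 15.6 mm, matching the 16 mm fin. The +5 N in x puts the true fin between the two cameras' readings (top biased +x, side biased -x). I'll lift, level the block and hold it above the shaker, so the side camera can compare the two directly.

```bash
python3 - <<'E'
from rig import robot
from h import *
np.set_printoptions(precision=4,suppress=True)
R=tilt(1.8); p=robot.get_eef_pos()
robot.move_straight(p-R[:,2]*.06,R,speed=.08)
q=robot.get_eef_pos(); robot.move_straight([q[0]-.02,q[1],.34],R,speed=.15)
print(robot.get_grip_width(),robot.get_contact_force(),robot.get_moment())
D=down(1.8+12.7)
robot.move_to([.52,-.05,.36],D)
robot.move_to([.505,.243,.25],D)
robot.pause(.3)
print(robot.get_contact_force(),robot.get_moment(),robot.get_eef_pos(),robot.get_t(),robot.get_grip_width())
B=snap("side","s3"); A=snap("top","t3")
a=proj(A,[.5,.24,.15]);b=proj(B,[.5,.25,.15])
I=np.hstack([crop(A,a[0]-40,a[1]-40,80,80),crop(B,b[0]-40,b[1]-50,80,100)[:400]]) ; cv2.imwrite("pics/c3.png",I)
cv2.imwrite("pics/c3.png",np.hstack([crop(A,a[0]-40,a[1]-50,80,100),crop(B,b[0]-40,b[1]-50,80,100)]))
E
```

```text
0.014972426457407225 [ 0.2326  0.3039 -6.6681] [ 0.0778 -1.3597  0.0445]
[ 0.5338  0.1865 -7.1899] [0.0012 0.076  0.0475] [0.5055 0.2422 0.2503] 10.8833 0.015220246147089958
```

View pics/c3.png

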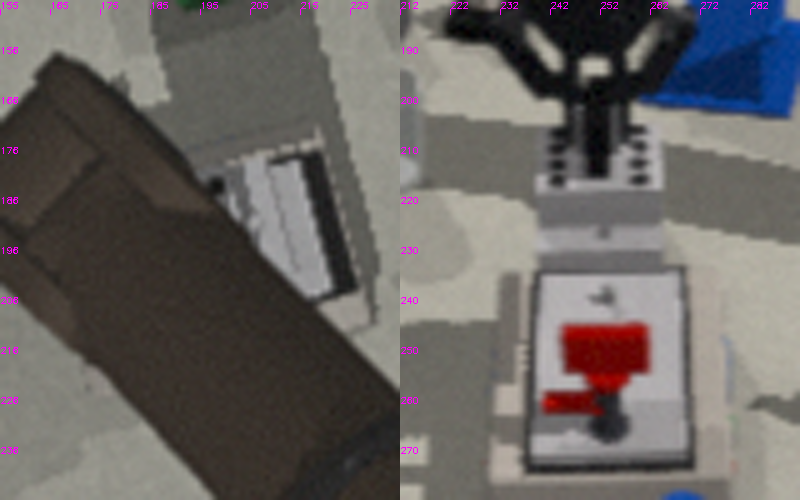

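Side view: the block hangs level with its foot at u≈239.4–264.8 and its lower edge at row ≈234. The bar is at 244.4–261.6 and the far peg at about (253.5,240). The top view is hidden by the arm. Next I'll get sub-pixel edges.

```bash
python3 - <<'E'
from h import *
np.set_printoptions(precision=4,suppress=True,linewidth=200)
S=pickle.load(open("pics/side0.pkl","rb"));B=pickle.load(open("pics/s3.pkl","rb"))
g=B["color"].mean(2).astype(int)
print("col profile rows 212-238, u 246..249 & 256..259"); print(np.arange(212,240)); print(g[212:240,246:250].mean(1).astype(int)); print(g[212:240,256:260].mean(1).astype(int))
for r in(221,228,232): print("row",r,g[r,234:244],g[r,259:270])
s=S["color"].mean(2).astype(int); print("peg rows233-246, u247..259");print(s[233:247,247:260])
rd=masks(S["color"])["red"]; print("red rows",[ (r,np.flatnonzero(rd[r,230:275])[[0,-1]]+230) for r in range(242,266) if rd[r,230:275].any()])
c=S["color"]; print("red chan u253",[(r,*c[r,253]) for r in range(241,266)])
# predictions
o=np.array([.5055,.2422,.2503-.0725]); y=np.array([np.cos(np.radians(104.5)),np.sin(np.radians(104.5)),0]); x=np.array([y[1],-y[0],0]);Z=np.array([0,0,1.])
for n,dx,dy,z in(("footbot",0,.06,0),("footbotL",.04,.06,0),("footbotR",-.04,.06,0),("foottop",0,.06,.016),("upbase",0,.037,.016),("uptop",0,.037,.046),("uptopL",.04,.037,.046),("uptopR",-.04,.037,.046),("upfar",0,-.037,.046)):
    print(n,proj(B,o+dx*x+dy*y+z*Z))
m=np.array([.505,.243,.072])
for n,dx,dy,z in(("pegfarbase",0,-.042,0),("pegfartip",0,-.042,.014),("bar+L",.028,.093,.084),("bar-R",-.028,.093,.084),("bartopfar",0,.079,.084),("bartopnear",0,.093,.084),("barbotnear",0,.093,.05)):
    print(n,proj(B,m+dx*x+dy*y+z*Z))
print("J du,dv per mm x,y,z",[(proj(B,m+e)-proj(B,m)) for e in np.eye(3)*.001])
E
```

```text
col profile rows 212-238, u 246..249 & 256..259
[212 213 214 215 216 217 218 219 220 221 222 223 224 225 226 227 228 229 230 231 232 233 234 235 236 237 238 239]
[ 87  83  88 100 154 158 128 108 108 104 102 102 105 125 148 152 153 148 119 107 105 101  94 170 177 177 176 171]
[102 115 142 108 106 140 108 107 106 104 102 103 106 132 149 152 150 145 110 105 105 103 106 167 172 172 173 173]
row 221 [169 170 168 141 114 106 107 104 106 109] [105 106 105 106 108 111 107 105 103 103 103]
row 228 [169 168 170 170 173 175 175 165 156 155] [147 151 154 156 153 151 150 153 163 168 166]
row 232 [173 169 167 170 164 136 109 106 106 108] [105 104 107 107 106 118 134 140 141 142 155]
peg rows233-246, u247..259
[[150 147 135 125 123 128 126 125 130 126 116 100  88]
 [ 94  90  89  91  94  90  93 100 100 104 100 101 105]
 [160 160 162 162 162 162 160 159 159 158 157 160 158]
 [170 171 170 170 168 166 159 163 166 165 166 165 163]
 [169 168 170 166 166 139 122 141 157 161 165 165 163]
 [167 169 166 166 158 124 105 123 150 164 164 164 167]
 [167 166 146 122 113  93  83 106 143 164 167 167 167]
 [169 169 
[... 1951 characters left out ...]
263, np.uint8(35), np.uint8(31), np.uint8(36)), (264, np.uint8(30), np.uint8(28), np.uint8(33)), (265, np.uint8(29), np.uint8(30), np.uint8(29))]
footbot [250.7714 233.8041]
footbotL [238.0468 234.1713]
footbotR [263.4915 233.4371]
foottop [250.5909 229.799 ]
upbase [250.6042 225.2894]
uptop [250.2643 217.6836]
uptopL [237.4749 218.0498]
uptopR [263.0492 217.3176]
upfar [250.3203 204.1888]
pegfarbase [251.9646 239.2803]
pegfartip [251.8288 236.1534]
bar+L [242.0782 246.4157]
bar-R [260.1073 245.8925]
bartopfar [251.0976 243.2342]
bartopnear [251.0938 246.1541]
barbotnear [251.4692 254.4092]
J du,dv per mm x,y,z [array([-0.2846, -0.04  ]), array([-0.0734,  0.1888]), array([-0.0099, -0.2246])]
```

```bash
python3 - <<'E'
from h import *
np.set_printoptions(linewidth=220)
B=pickle.load(open("pics/s3.pkl","rb")); g=B["color"].mean(2).astype(int)
print("     ",np.arange(234,246)," | ",np.arange(258,270))
for r in range(206,236): print(r,g[r,234:246],"|",g[r,258:270])
print("fin rows");print(np.arange(240,266))
for r in range(196,216,2): print(r,g[r,240:266])
E
```

```text
[234 235 236 237 238 239 240 241 242 243 244 245]  |  [258 259 260 261 262 263 264 265 266 267 268 269]
206 [104 101 105 101 102 106 108  90  53  26  19  22] | [ 49  57  77 123 162 174 169 165 166 166 164 157]
207 [103 104 102 100 102 110 110  94  68  41  34  30] | [102 123 145 163 171 174 168 167 166 168 166 161]
208 [107 105 105 103 104 110 112 102  80  57  49  37] | [ 83  75  85 140 169 167 143 144 161 159 158 158]
209 [105 106 103 106 106 115 110  83  46  30  30  57] | [ 95  59  61 118 159 162 130 111 110 110 109 116]
210 [105 106 106 102 104 107 109  90  58  43  60  94] | [147 114 108 151 172 169 135 106 105  98 101 102]
211 [105 103 103 105 105 110 112 108  90  81  89 105] | [127 105 119 150 172 165 135 108 106 104 102 101]
212 [103 102 104 103 102 106 107  89  57  34  50  89] | [ 79  53  60 107 154 175 145 106 104 102 103 101]
213 [102 102 102 107 101 107 107  89  57  35  47  89] | [ 98  75  92 144 168 179 144 108 100 102 102 101]
214 [103 105 106 104 103 114 119 109  91  79  92 101] | [141 123 115 146 170 179 149 107 102 100 101 102]
215 [104 106 104 106 109 150 167 134  75  
[... 2646 characters left out ...]
 39  64 134 170 169 166 163 153 146 145]
204 [166 162 160 154 114  53  44  58  48  21  18  22  19  28  62  63  43  58 128 158 162 166 165 169 168 170]
206 [108  90  53  26  19  22  39  57  40  21  14   3  13  27  63  63  43  38  49  57  77 123 162 174 169 165]
208 [112 102  80  57  49  37  44  59  50  21  14  10  12  25  63  75  70  74  83  75  85 140 169 167 143 144]
210 [109  90  58  43  60  94  99  85  60  27   8  14  14  22  74 108 146 163 147 114 108 151 172 169 135 106]
212 [107  89  57  34  50  89 108 106  83  52  13  15  21  56 121 150 153 125  79  53  60 107 154 175 145 106]
214 [119 109  91  79  92 101 110 105  88  50  21  15  19  58 127 151 155 149 141 123 115 146 170 179 149 107]
```

Both block and shaker are now in the same view. The held block reads +0.95 px in u against the robot's own pose. With that correction the peg midpoint is about (0.503, 0.244), with base y at 105.2° (bar-to-far-peg 129 mm; 128 expected). Next I'll lower the block by feel and search if it lands on the tips.

```bash
cat > low.py <<'E'
from rig import robot
from h import *
np.set_printoptions(precision=4,suppress=True)
psi=105.2; a=np.radians(psi); ey=np.array([np.cos(a),np.sin(a),0]); ex=np.array([ey[1],-ey[0],0]); D=down(psi-90)
M=np.array([.5032,.2438,0])
def try_at(dx,dy,zlo=.143,zhi=.163,f=8):
    p=M+dx*ex+dy*ey; 
    robot.move_straight([p[0],p[1],zhi],D,speed=.06)
    hit=robot.move_straight([p[0],p[1],zlo],D,speed=.02,max_force=f)
    e=robot.get_eef_pos(); F=robot.get_contact_force(); m=robot.get_moment()
    print(f"{dx*1e3:.1f},{dy*1e3:.1f}",hit,e,"F",F@ex,F@ey,F[2],"M",m@ex,m@ey,"t",round(robot.get_t(),2)); return e[2]
E
python3 - <<'E'
from low import *
robot.move_straight([M[0],M[1],.17],D,speed=.08)
for dx,dy in((0,0),(0,.003),(0,-.003),(.003,0),(-.003,0)):
    if try_at(dx,dy)<.152: break
E
```

```text
0.0,0.0 True [0.5032 0.2439 0.1436] F 0.7097488252559717 -0.08698616151431629 7.288582136994661 M -0.10825626454577256 0.4075855454236569 t 13.33
```

```bash
python3 - <<'E'
from low import *
e=robot.get_eef_pos()
for s in(1,-1):
    h=robot.move_straight(e+s*.005*ey,D,speed=.02,max_force=10); print("nudge",s,h,(robot.get_eef_pos()-e)@ey*1e3,robot.get_contact_force())
robot.move_straight(e,D,speed=.02)
robot.grip(.04); f=robot.get_eef_pos(); robot.move_straight(f+[0,0,.16],D,speed=.15)
robot.move_to(f+[-.08,-.12,.2],D)
B=snap("side","s4");A=snap("top","t4");print(robot.get_t())
m=M+[0,0,.1];a_=proj(A,m);b=proj(B,m)
cv2.imwrite("pics/c4.png",np.hstack([crop(A,a_[0]-40,a_[1]-35,80,80),crop(B,b[0]-40,b[1]-35,80,80)]))
o=M+[0,0,.072]
for n,dx,dy,z in(("foottopnear",0,.06,.016),("upbase",0,.037,.016),("uptop",0,.037,.046),("fintopnear",0,.028,.091)):
    print(n,"home",proj(B,o+dx*ex+dy*ey+[0,0,z])+[.95,.1],"tips",proj(B,o+dx*ex+dy*ey+[0,0,z+.014])+[.95,.1])
E
```

```text
nudge 1 True 1.632669410159031 [ 0.6789 -1.6755  4.1574]
nudge -1 True -0.20041410714835875 [-0.6308  1.7027  2.616 ]
16.4833
foottopnear home [253.4757 255.8233] tips [253.3337 252.5735]
upbase home [253.3767 251.1464] tips [253.2361 247.915 ]
uptop home [253.0735 244.1767] tips [252.9294 240.8652]
fintopnear home [252.5695 231.6422] tips [252.4205 228.2138]
```

View pics/c4.png

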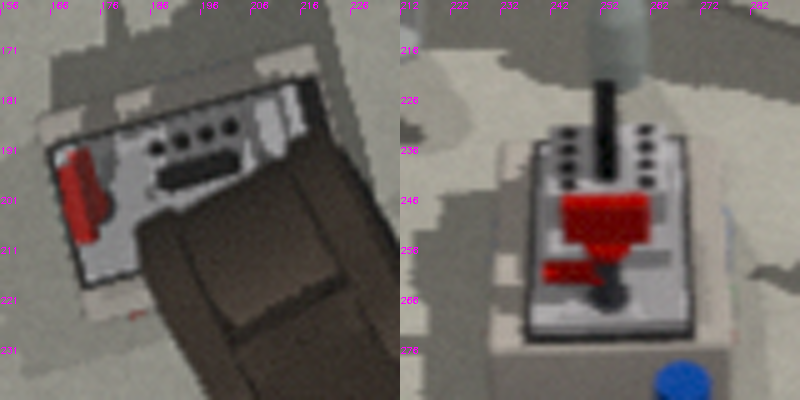

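Side view: the foot's top near edge is at row ≈256 (home 255.8, resting on the tips 252.6). The nudge play was 1.8 mm, about the 2 mm hole clearance, so the pegs are in. Next, a numeric check of that edge, then the clamp.

```bash
python3 - <<'E'
from low import *
B=pickle.load(open("pics/s4.pkl","rb")); g=B["color"].mean(2)
pr=g[246:266,262:265].mean(1); print(pr.astype(int)); pr2=g[246:266,246:249].mean(1)
d=np.diff(g[252:260,262:265].mean(1)); k=252.5+np.argmin(d); print("edge",k)
assert abs(k-255.8)<1.3
C=M+.0865*ey+.0*ex+[0,0,.143]; print("axis",C)
robot.grip(.045)
D0=down(psi)
robot.move_to(C+[0,0,.12],D0)
h=robot.move_straight(C,D0,speed=.08,max_force=6); print(h,robot.get_eef_pos(),robot.get_contact_force())
if not h:
    robot.grip(0); F=robot.get_contact_force(); print("w",robot.get_grip_width(),"Fx,Fy,z",F@ex,F@ey,F[2],"M",robot.get_moment(),robot.get_t())
E
```

```text
[103 101  99  99 108 140 142 142 145 145 110 102 104 123 146 148 149 150
 148 149]
edge 255.5
axis [0.4805 0.3273 0.143 ]
False [0.4807 0.3275 0.1435] [ 0.4338  0.0394 -0.5825]
w 0.012992009567356333 Fx,Fy,z -0.6964617155228963 -6.281936365803888 7.335427613685848 M [-1.0906  0.0121  0.0451] 19.675
```

```bash
python3 - <<'E'
from low import *
C=M+.0855*ey+[0,0,.143]
robot.move_straight(C,down(psi),speed=.02); F=robot.get_contact_force(); print(F@ex,F@ey,F[2])
for k in range(1,10):
    robot.move_straight(C,down(psi-10*k),speed=.02); robot.pause(.1)
    F=robot.get_contact_force(); m=robot.get_moment(); print(10*k,F@ex,F@ey,F[2],"Mz",m[2],robot.get_grip_width(),robot.get_t())
    if np.linalg.norm(F)>35: print("STOP");break
E
```

```text
-0.09535878088240947 -2.628114373208597 6.163633531865532
10 -0.3341548652039496 -3.956104752219972 7.354069622596691 Mz -0.11143117609332043 0.013002511386174514 20.35
20 -0.352576252866886 -3.562725652401244 7.14298658500561 Mz -0.07370269455278602 0.012613122149683065 20.775
30 1.0792546608318716 -3.579400129729934 7.320296147255868 Mz -0.0331437794336545 0.013289567456782975 21.2
40 1.0132919433457923 -2.8516026411567483 6.953175463289363 Mz -0.05630003058268591 0.01302671053388378 21.625
50 1.9921468900837211 -0.9266629986182585 6.0056101472579 Mz -0.03401761298814841 0.012938722110825055 22.05
60 3.017982865919956 -2.1251128840716547 5.594728775339356 Mz -0.04421681012937369 0.012791268759300057 22.475
70 4.785132210404144 -1.1613108874159452 5.732611233527652 Mz -0.034472134595906354 0.013261965905469018 22.9
80 5.6195790891543345 -0.9813331437331168 5.1488424801953645 Mz -0.061610515676319866 0.013304814075471455 23.325
90 6.670761857015164 -0.45714392959150635 4.865080888716273 Mz -0.08104480322979346 0.013140342596414159 23.75
```

```bash
python3 - <<'E'
from low import *
robot.grip(.04); e=robot.get_eef_pos(); robot.move_straight(e+[0,0,.14],speed=.12)
robot.move_to(e+[-.1,-.25,.2],down(psi-90)); robot.pause(.3)
B=snap("side","s5");A=snap("top","t5");print(robot.get_t(),robot.get_contact_force())
m=M+[0,0,.1];a_=proj(A,m);b=proj(B,m)
cv2.imwrite("pics/c5.png",np.hstack([crop(A,a_[0]-40,a_[1]-35,80,80),crop(B,b[0]-40,b[1]-35,80,80)]))
# bar direction from top
_,_,rr=blob(masks(A["color"])["red"],(155,175,200,215)); P=[plane(A,*p,.15) for p in cv2.boxPoints(rr)]
d=max((P[1]-P[0],P[2]-P[1]),key=np.linalg.norm); print("bar angle vs ey deg",(np.degrees(np.arctan2(d[1],d[0]))-psi+90)%180-90,np.linalg.norm(P[1]-P[0]),np.linalg.norm(P[2]-P[1]))
print(B["color"].mean(2)[246:266,262:265].mean(1).astype(int))
E
```

```text
26.9083 [ 0.3102 -0.6119  0.2545]
bar angle vs ey deg -10.72039495587768 0.08034864355638117 0.027936177526799177
[105 104 101 101 112 145 148 148 148 143 107 101 103 121 145 147 145 148
 149 147]
```

View pics/c5.png

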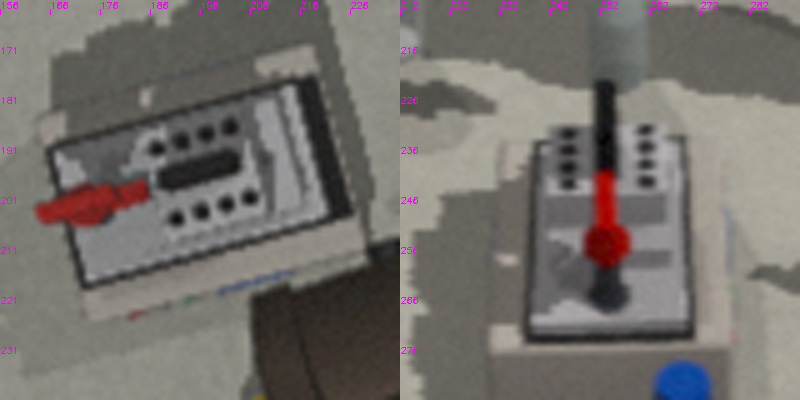

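Both views agree. The bar and tongue run along the deck toward the block: in the side view the bar is upright at u≈253, as predicted for 1.57 rad. In the top view it is parallel to the deck's long edge. The block is unchanged and level, and the arm is clear.

```bash
python3 -c "
from rig import robot
print(robot.get_contact_force(),robot.get_t()); print(robot.close_job())"
```

```text
[ 0.31016862 -0.61193278  0.25447473] 26.9083
the job is handed in; nothing more can be done
None
```

The block is on the shaker with both pegs in its holes, the clamp is turned onto its foot, and the job was handed in at 26.9 s. The interface gives no verdict.

**What I did:** I gripped the block's fin with the tool tilted like the cradle, lifted and levelled it, and lowered it onto the pegs by feel. It went home on the first try. I then turned the red clamp 90° clockwise, let go and moved clear.

**Checks on the block:**
- **Height:** the gripper stopped at z = 0.1436 m; I expected 0.1445 home and about 0.158 if it were resting on the peg tips.
- **Sideways play:** it moved 1.8 mm, close to the 2 mm hole clearance.
- **Foot edge in the side view:** row 255.5, against 255.8 predicted for home and 252.6 for the tips. It was unchanged after clamping.

**Checks on the clamp:** it turned with under 12 N on the tool throughout. Afterwards the bar looked parallel to the deck in both views.

**Checks that disagreed:**
- **Cameras:** the two views differed by 7–10 mm in x, more than the stated 2 mm. I corrected this by comparing the held block and the pegs in the same side picture.
- **Clamp angle:** an automatic fit in the top view put the bar about 11° off. I discounted it because the colour mask merged the bar with the lower tongue; even 11° short would be about 79°, just above the 77° limit.
- **Other objects:** I did not measure the bystanders again at the end, but felt no unexpected contact on any move.

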